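Unlock the vial carrier with the mallet and hold it up level

TASK

Pick up the mallet and knock the dock's sprung locking pin fully down with it; never push the pin with the gripper. Lay the mallet back on the bench clear of the dock, then lift the vial carrier by its bar straight up out of the dock, at least a hand's width (about 10 cm) above its seat, level and with all its vials in their cells. The program finishes while the gripper still holds the carrier up there, steady and level; leave the two beakers and the timer where they stand.

Things in the scene. Friction and masses are not known exactly. Their poses are not given: they have to be found in the camera images.
- dock: Aluminium base 196 x 150 x 12 mm fixed on the bench, left of the balance. Origin on the bench under the middle of the carrier's seat, z up. Seat 12 mm above the bench inside lips 5 mm high (1.5 mm play). Grey housings on its -x side (44 x 64 mm, 72 mm high, with the locking pin) and +x side (38 mm high); from each a steel catch reaches 10 mm over the carrier's foot and holds it down.
- pin_top (a point): Centre of the flat steel cap (22 mm across, 6 mm thick) on top of the upright locking pin; 84 mm from the dock's origin along the dock's -x, 92 mm above the bench when the pin is fully up and 78 mm when fully down.
- lock_pin (a joint): Travel of the locking pin in m: 0 fully up, 0.014 fully down on its stop. Sprung and stiff: it starts to move at about 6 N and needs about 8 N at the bottom; friction then keeps it down. Fully down, it has drawn both catches back off the carrier's foot.
- carrier: Vial carrier, about 0.3 kg empty (varies by a quarter): aluminium foot 106 x 134 x 6 mm, on it a white box 78 x 115 x 30 mm with six cells (2 along x, 3 along y), a steel post at each y end, a bar between them. Origin at the middle of its underside, z up; while docked its axes are the dock's and its origin is 12 mm above the bench.
- carrier_bar (a point): Middle of the carrier's lifting bar, square with rounded edges, 14 mm thick, 115 mm free length along the carrier's y, its axis 116 mm above the carrier's underside. Nothing stands under it nearer than 46 mm: grip it from above, the fingers closing along the carrier's x.
- mallet: Small mallet, about 0.2 kg, standing on one flat face of its head right of the balance: head a dark rubber cylinder 44 mm across, 56 mm long; wooden handle 18 mm wide, 22 mm high, level, along the mallet's -x to 124 mm from the head's axis, centre line 28 mm above the face. Origin at the centre of the head's lower (striking) face, z up.
- mallet_grip (a point): Point on the centre line of the mallet's handle, 50 mm from the head's axis (28 mm from the head's side), 28 mm above the striking face; grip here from above across the handle (fingers closing along the mallet's y).
- beaker: Bystander: glass beaker 55 x 62 x 70 mm, origin under its centre.
- timer: Bystander: bench timer 62 x 68 x 19 mm, origin under its centre.
- small_beaker: Bystander: small glass beaker 49 x 56 x 63 mm, origin under its centre.
- vial_1: Glass sample vial with white cap, 27 mm across and 61 mm high, 24 g, loose in a carrier cell; starts -18.5, +37.3 mm along the carrier's x, y, its origin (centre of its underside) 9 mm above the carrier's.
- vial_2: Glass sample vial with white cap, 27 mm across and 61 mm high, 24 g, loose in a carrier cell; starts +18.5, +37.3 mm along the carrier's x, y, its origin (centre of its underside) 9 mm above the carrier's.
- vial_3: Glass sample vial with white cap, 27 mm across and 61 mm high, 24 g, loose in a carrier cell; starts -18.5, +0.0 mm along the carrier's x, y, its origin (centre of its underside) 9 mm above the carrier's.
- vial_4: Glass sample vial with white cap, 27 mm across and 61 mm high, 24 g, loose in a carrier cell; starts +18.5, -37.3 mm along the carrier's x, y, its origin (centre of its underside) 9 mm above the carrier's.

How it is judged:
By the outcome, as a careful person would: the job done as asked, in the order asked, and still so for the second after the job is handed in, while the arm keeps its last pose, push and grip.
It also fails if it takes over 72 s, if anything falls off the work surface, if the arm or the gripper's body presses on something with over 40 N, if the wrist force passes 120 N, or if a joint passes its speed limit or range.

ROBOT

A 7-joint arm with a two-finger parallel gripper is mounted at the origin on the work surface; the furniture and walls round the work are solid. World frame = base frame: x ahead of the robot, y to its left, z up, the work surface at z = 0. Lengths are in m, angles in rad, forces in N, time in s.
With the tool pointing down it reaches from about 0.425 to 0.925 m from the base axis. Payload 6.8 kg.
Tool frame: the origin (TCP) lies between the finger pads; the fingertips stand r.tcp_to_tips ahead of it and the grasp point (between the pads) lies 3 mm ahead of it (r.tcp_to_tips is the distance from the TCP to the fingertips, in m); z points along the fingers, y is the line along which they close (so a half turn about z gives the same grasp; the last joint's range is limited). The gripper opens to 85 mm and grips with 20 to 120 N. Pads are 22 mm wide; open, the fingers measure 114 mm over their backs; the gripper's body (76 mm by 85 mm) begins 54 mm behind the grasp point. The pads swing forward as they close: fully open they stand 13 mm farther back than shut.
Start: joints at [-1.247, 0.477, 0.022, 1.555, -0.011, 1.109, -0.083], TCP at [0.282, 0.613, 0.253] pointing down, gripper open.
Joint ranges: [-2.96, 2.96], [-0.34, 2.1], [-1.41, 1.46], [0.24, 2.44], [-1.37, 4.51], [0.17, 1.92], [-2.96, 2.96]. Speed limits (rad/s): [2.39, 2.39, 3.14, 3.14, 3.14, 3.14, 3.14].

INTERFACE

Orientations are given as a rotation vector (axis times angle).
In Python, from bench import r gives the robot as it stands. The module is installed in compiled form; this text tells all that it offers.
- The arm moves only by the tool step_arm, never from a script. Its argument "moves" is a list of rows, each an object of numbers: "rx", "ry", "rz": the turn, a rotation vector about the tool's x, y, z in degrees; "dx", "dy", "dz": the shift along the tool's x, y, z in mm; "gripper": the opening, from -1 (shut) to 1 (fully open). In form: [{"rx": .., "ry": .., "rz": .., "dx": .., "dy": .., "dz": .., "gripper": ..}, ...]. A call has 1 to 20 rows; each row shifts and turns the commanded pose from where the row before left it, along the tool's axes as they then stand; what a row does not reach is not made up. A row lasts 1/8 s, in which the tool goes at most 62.5 mm and 10.7 degrees, less where a joint would pass 70% of its speed; a pose out of reach is approached as far as the arm can. A call is refused whole if a number of a shift passes 62.5 or a number of a turn 10.7, either way. A call with a gripper value outside its range is refused whole. The fingers move at their own pace and stop on an object; "grip_force" is the grip in N (left out, the last holds). Time passes only in rows, so rows that do not move let the fingers close. It gives the time, the measured TCP pose, the force, the opening and the grip force at its end, in the units of the state.
- r.get_obs(): the state, without advancing time (a new reading comes with each control period).
- r.grab_frame(name): name is "scene" or "side" or "wrist"; returns the picture (384x512x3 uint8, blue, green, red); there is no depth.
- r.camera_info(name): a dict with "mtx" (3x3 intrinsics, pixels), "D" ([k1, k2, p1, p2, k3] as OpenCV has them; the pictures are not rectified), "rvec" (rotation vector, rad) and "tvec" (3), from world to camera coordinates, as OpenCV has them. Camera axes: x right, y down, z forward; pixel columns grow to the right and rows downward; lengths in m; the calibration is good to about 2 mm. A picture is of the moment at which its call begins: read the wrist's pose just before it. camera_info takes no time and is no camera call; for the wrist camera it gives the pose at the moment of the call.
- r.hand_in(): hands the job in; it is judged then, once.
The state is a dict: "clock": time; "joints": joint angles; "qvel": joint speeds; "tau": joint torques, N m; "tcp_pos": TCP position; "orientation": TCP orientation; "contact_force": force on the tool from outside, world axes, zero at the start; "moment": the same for the moment, N m; "grip_width": finger opening in m; "gripper_force": force on a finger pad.
Only numpy, scipy, OpenCV 4.12 (cv2) and the standard library are available. Lean on these libraries where they do the work, as an engineer would, in place of code of your own. Each camera call takes 0.05 s, during which the arm holds its last target. There are 200 camera calls.

## Working session

There is one attempt and no reset: what is moved stays moved. The work goes in short steps, Python scripts to look and compute and a tool call to move; the robot and the scene stay as the last step left them, time stands still between calls to the robot, and variables do not carry over. Pictures are saved under pics/ and viewed, at most 10 in all, crops included, and the job is handed in when it is done.

Besides the shell and the picture viewer there is one more tool, called after ">>>" in YAML: its name, and indented under it one key for each argument. step_arm: Moves the arm, as the interface text tells. Its arguments: {"type":"object","properties":{"moves":{"type":"array","items":{"type":"object","properties":{"rx":{"type":"number"},"ry":{"type":"number"},"rz":{"type":"number"},"dx":{"type":"number"},"dy":{"type":"number"},"dz":{"type":"number"},"gripper":{"type":"number"}}}},"grip_force":{"type":"number"}},"required":["moves"]}

```bash
mkdir -p pics; python3 - <<'E'
from bench import r
import cv2
o=r.get_obs()
for k in o: print(k,o[k])
print(r.tcp_to_tips)
for n in ("scene","side","wrist"):
    i=r.camera_info(n); print(n,i)
    cv2.imwrite(f"pics/{n}0.png",r.grab_frame(n))
a=cv2.imread("pics/scene0.png");b=cv2.imread("pics/side0.png")
E
```

```text
clock 0.0
joints [-1.24709403  0.47781726  0.02234677  1.55646302 -0.01148714  1.10926512
 -0.08311536]
qvel [-0.00096099 -0.00115778 -0.00065235  0.00176075 -0.00038465 -0.00136568
 -0.00079851]
tau [ 2.69179036e-04 -5.96457446e+01  1.60839479e+00 -2.81200987e+01
  1.24722728e-02  9.32920841e-03  1.73325111e-05]
tcp_pos [0.28228149 0.61253764 0.25230941]
orientation [-6.72955575e-01 -3.06842078e+00  2.84022292e-03]
contact_force [ 0.02055465 -0.21344946 -1.13216079]
moment [ 0.01708999  0.02906458 -0.03591407]
gripper_force 0.0
grip_width 0.08500485215054529
0.022
scene {'mtx': array([[359.52798079,   0.        , 255.91247608],
       [  0.        , 359.52798079, 186.68078576],
       [  0.        ,   0.        ,   1.        ]]), 'D': array([-0.07088965,  0.        ,  0.        ,  0.        ,  0.        ]), 'rvec': array([ 1.01175131, -2.20497426,  1.23219647]), 'tvec': array([0.36811962, 0.29211794, 0.61923186])}
side {'mtx': array([[395.26031604,   0.        , 260.9633923 ],
       [  0.        , 395.26031604, 188.83617127],
       [  0.        ,   0.        ,   1.        ]]), 'D': array([-0.05012895,  0.        ,  0.        ,  0.        ,  0.        ]), 'rvec': array([ 1.41674838, -2.41999897,  0.64983985]), 'tvec': array([0.28952814, 0.44476076, 0.90286304])}
wrist {'mtx': array([[333.41139907,   0.        , 256.84314662],
       [  0.        , 333.41139907, 195.32560099],
       [  0.        ,   0.        ,   1.        ]]), 'D': array([-0.01654756,  0.        ,  0.        ,  0.        ,  0.        ]), 'rvec': array([-2.41352539, -1.5450484 , -0.24333917]), 'tvec': array([-0.67359232, -0.03932134,  0.38019171])}
```

View pics/scene0.png

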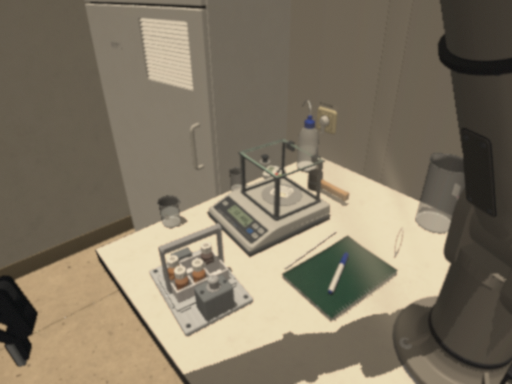

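View pics/side0.png

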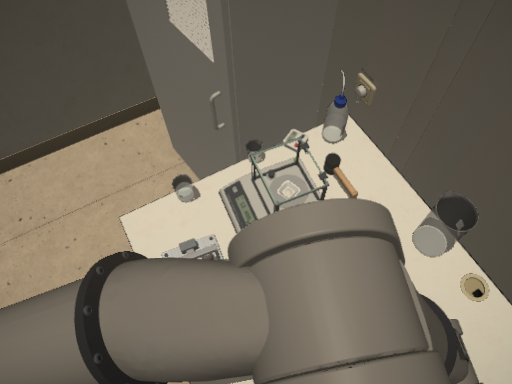

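The scene view shows the dock at about (200,290) with the pin housing at (214,292). The balance is at (270,215), and the mallet head is at (315,178) with its handle running to (347,197). In the side view the mallet head is at (332,163) and the handle end at (354,192). The dock is mostly hidden by the arm there.

```bash
cat > h.py <<'E'
import numpy as np,cv2
from scipy.spatial.transform import Rotation as R
from bench import r
def ray(info,uv):
    p=cv2.undistortPoints(np.array([[uv]],float),info["mtx"],info["D"])[0,0]
    M=cv2.Rodrigues(np.array(info["rvec"]))[0]; t=np.array(info["tvec"])
    return -M.T@t, M.T@np.array([p[0],p[1],1.])
def onz(info,uv,z):
    c,d=ray(info,uv); return c+d*(z-c[2])/d[2]
def proj(info,P):
    return cv2.projectPoints(np.array(P,float).reshape(-1,1,3),info["rvec"],info["tvec"],info["mtx"],info["D"])[0].reshape(-1,2)
def pose():
    o=r.get_obs(); return np.array(o["tcp_pos"]),R.from_rotvec(o["orientation"]),o
def blobs(m,n=3,amin=40):
    k,l,s,c=cv2.connectedComponentsWithStats(m.astype(np.uint8))
    i=sorted(range(1,k),key=lambda j:-s[j,4])[:n]
    return [(l==j,s[j],c[j]) for j in i if s[j,4]>=amin]
E
python3 - <<'E'
from h import *
np.set_printoptions(precision=4,suppress=True)
s=r.camera_info("scene");d=r.camera_info("side")
for nm,i,f in(("scene",s,"scene0"),("side",d,"side0")):
    im=cv2.imread(f"pics/{f}.png");h=cv2.cvtColor(im,cv2.COLOR_BGR2HSV)
    m=(h[...,0]<18)&(h[...,1]>100)&(h[...,2]>70)
    for l,st,c in blobs(m,5,20): print(nm,st,c,onz(i,c,.035))
print("head top side",onz(d,(332,158),.056),"scene",onz(s,(316,168),.056))
print("handle end side",onz(d,(353,192),.035),"scene",onz(s,(346,194),.035))
print("pin",onz(s,(213,280),.09)); print("bar ends",onz(s,(163,250),.13),onz(s,(219,230),.13))
for p in [(150,280),(190,327),(250,296),(210,262)]:print("dock corner",onz(s,p,.012))
print("beakers",onz(s,(171,222),0),onz(s,(237,188),0),onz(d,(186,197),0),onz(d,(257,158),0))
print("table",[onz(s,p,0) for p in((98,250),(186,383),(330,163),(420,212))])
p,q,o=pose();print(q.as_matrix())
a=cv2.imread("pics/scene0.png")[140:350,140:370];b=cv2.imread("pics/wrist0.png")
cv2.imwrite("pics/c1.png",cv2.resize(a,None,fx=2.8,fy=2.8,interpolation=cv2.INTER_CUBIC))
E
```

```text
scene [168 268  20  21 157] [177.2739 278.8535] [0.4561 0.3062 0.035 ]
scene [321 180  26  16 105] [332.6    187.5143] [ 0.4772 -0.2127  0.035 ]
scene [193 270  12  11  95] [198.3158 275.0421] [0.4372 0.2674 0.035 ]
side [334 167  24  31 211] [345.0379 181.91  ] [ 0.4742 -0.2107  0.035 ]
head top side [ 0.5508 -0.2141  0.056 ] scene [ 0.5624 -0.2352  0.056 ]
handle end side [ 0.4358 -0.2111  0.035 ] scene [ 0.4302 -0.2138  0.035 ]
pin [0.3593 0.2795 0.09  ]
bar ends [0.4485 0.3272 0.13  ] [0.4292 0.2131 0.13  ]
dock corner [0.5127 0.3437 0.012 ]
dock corner [0.3552 0.3413 0.012 ]
dock corner [0.3404 0.2092 0.012 ]
dock corner [0.4752 0.2144 0.012 ]
beakers [0.6815 0.2005 0.    ] [ 0.7021 -0.0385  0.    ] [0.6727 0.2043 0.    ] [ 0.6914 -0.0421  0.    ]
table [array([0.6979, 0.3929, 0.    ]), array([0.2734, 0.4018, 0.    ]), array([ 0.6209, -0.3804,  0.    ]), array([ 0.2671, -0.3418,  0.    ])]
[[-0.9082  0.4184 -0.0005]
 [ 0.4184  0.9082 -0.0014]
 [-0.0001 -0.0014 -1.    ]]
```

View pics/c1.png

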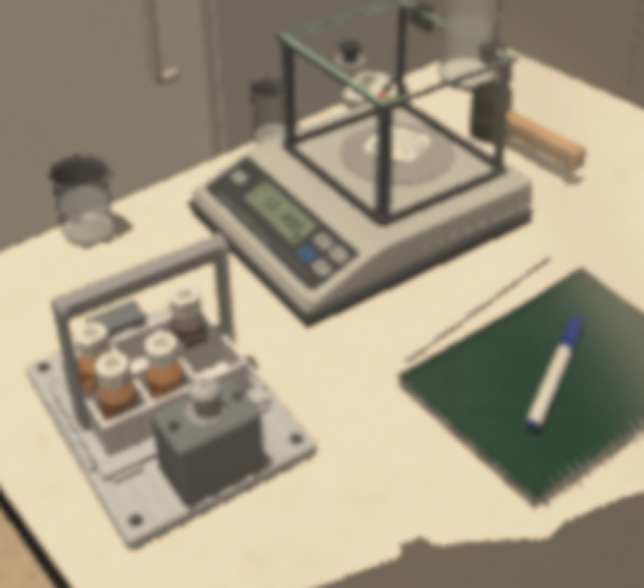

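View pics/wrist0.png

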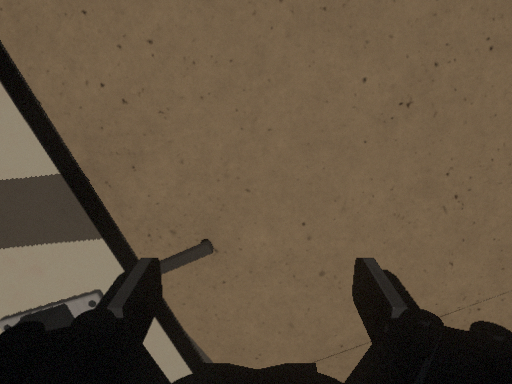

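The crop shows the mallet with its head at about (490,110) and handle to (580,160), beside the balance's glass shield. The shield's top front corner is at (385,103) and the balance's near-right base corner is at (530,190). The pin cap is at (205,395) in the crop and the bar runs from (60,300) to (222,245). The wrist view shows only floor, the bench edge and a dock corner at (100,295). Next I'll get the balance's size.

```bash
python3 - <<'E'
from h import *
np.set_printoptions(precision=3,suppress=True)
s=r.camera_info("scene");d=r.camera_info("side")
C=lambda u,v:(140+u/2.8,140+v/2.8)
def tall(b,t,z):
    P=onz(s,C(*b),z);c,dd=ray(s,C(*t)); k=np.dot((P-c)[:2],dd[:2])/np.dot(dd[:2],dd[:2]);return P,(c+dd*k)
print("shield near corner",tall((383,218),(385,103),.06))
print("shield left",tall((290,150),(288,45),.06));print("shield right",tall((500,170),(500,60),.06))
for p in((310,320),(530,212),(192,205)):print("bal base",onz(s,C(*p),0))
for p in((244,201),(324,186)):print("side corner cand z.2",onz(d,p,.2))
# target deltas
p,q,o=pose()
for T in((0.47,0.06,.33),(0.505,-.213,.25)):
    print(T,1000*q.inv().apply(np.array(T)-p))
E
```

```text
shield near corner (array([0.452, 0.032, 0.06 ]), array([0.452, 0.033, 0.174]))
shield left (array([0.589, 0.024, 0.06 ]), array([0.589, 0.023, 0.171]))
shield right (array([ 0.435, -0.1  ,  0.06 ]), array([ 0.442, -0.094,  0.173]))
bal base [0.445 0.12  0.   ]
bal base [ 0.423 -0.139  0.   ]
bal base [0.649 0.102 0.   ]
side corner cand z.2 [0.48  0.108 0.2  ]
side corner cand z.2 [ 0.423 -0.076  0.2  ]
(0.47, 0.06, 0.33) [-401.74  -423.519  -76.807]
(0.505, -0.213, 0.25) [-547.753 -656.709    3.545]
```

>>> step_arm:
  moves:
    - {"dx": -40, "dy": -42, "dz": -5, "gripper": 1}
    - {"dx": -40, "dy": -42, "dz": -5}
    - {"dx": -40, "dy": -42, "dz": -5}
    - {"dx": -40, "dy": -42, "dz": -5}
    - {"dx": -40, "dy": -42, "dz": -5}
    - {"dx": -40, "dy": -42, "dz": -5}
    - {"dx": -40, "dy": -42, "dz": -5}
    - {"dx": -40, "dy": -42, "dz": -5}
    - {"dx": -40, "dy": -42, "dz": -5}
    - {"dx": -40, "dy": -42, "dz": -5}
    - {"dx": -22, "dy": -40, "dz": 8}
    - {"dx": -22, "dy": -40, "dz": 8}
    - {"dx": -22, "dy": -40, "dz": 8}
    - {"dx": -22, "dy": -40, "dz": 8}
    - {"dx": -22, "dy": -40, "dz": 8}
    - {"dx": -22, "dy": -40, "dz": 8}
    - {"rz": -8}
    - {"rz": -8}
    - {"rz": -8}
    - {"rz": 0}
  grip_force: 60

```text
invalid input at $.moves[0]: expected keys rx, ry, rz, dx, dy, dz, gripper
```

```bash
python3 - <<'E'
from h import *
np.set_printoptions(precision=3,suppress=True)
p,q,o=pose();print(p,q.as_matrix(),o["joints"],o["clock"])
i=r.camera_info("wrist");im=r.grab_frame("wrist");cv2.imwrite("pics/w1.png",im)
h=cv2.cvtColor(im,cv2.COLOR_BGR2HSV)
m=(h[...,0]<18)&(h[...,1]>100)&(h[...,2]>70)
for l,st,c in blobs(m,4,60):
    print(st,c,onz(i,c,.039)); ys,xs=np.where(l); print(cv2.minAreaRect(np.c_[xs,ys].astype(np.float32)))
E
```

```text
[0.282 0.613 0.253] [[-0.908  0.418 -0.   ]
 [ 0.418  0.908 -0.001]
 [-0.    -0.001 -1.   ]] [-1.247  0.478  0.022  1.556 -0.011  1.109 -0.083] 0.15
```

View pics/w1.png

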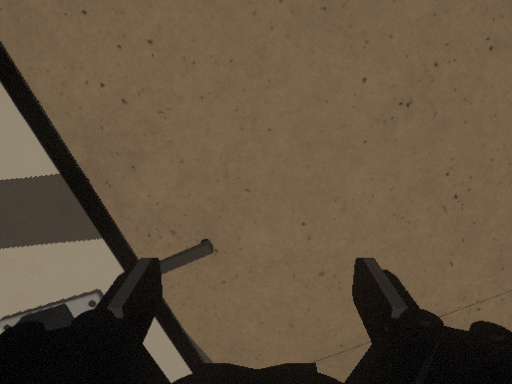

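The move was refused because every row must have all the keys, so the picture is unchanged: floor and bench edge. I'll resend it with full rows.

>>> step_arm:
  moves:
    - {"rx": 0, "ry": 0, "rz": 0, "dx": -40, "dy": -42, "dz": -5, "gripper": 1}
    - {"rx": 0, "ry": 0, "rz": 0, "dx": -40, "dy": -42, "dz": -5, "gripper": 1}
    - {"rx": 0, "ry": 0, "rz": 0, "dx": -40, "dy": -42, "dz": -5, "gripper": 1}
    - {"rx": 0, "ry": 0, "rz": 0, "dx": -40, "dy": -42, "dz": -5, "gripper": 1}
    - {"rx": 0, "ry": 0, "rz": 0, "dx": -40, "dy": -42, "dz": -5, "gripper": 1}
    - {"rx": 0, "ry": 0, "rz": 0, "dx": -40, "dy": -42, "dz": -5, "gripper": 1}
    - {"rx": 0, "ry": 0, "rz": 0, "dx": -40, "dy": -42, "dz": -5, "gripper": 1}
    - {"rx": 0, "ry": 0, "rz": 0, "dx": -40, "dy": -42, "dz": -5, "gripper": 1}
    - {"rx": 0, "ry": 0, "rz": 0, "dx": -40, "dy": -42, "dz": -5, "gripper": 1}
    - {"rx": 0, "ry": 0, "rz": 0, "dx": -40, "dy": -42, "dz": -5, "gripper": 1}
    - {"rx": 0, "ry": 0, "rz": 0, "dx": -22, "dy": -40, "dz": 8, "gripper": 1}
    - {"rx": 0, "ry": 0, "rz": 0, "dx": -22, "dy": -40, "dz": 8, "gripper": 1}
    - {"rx": 0, "ry": 0, "rz": 0, "dx": -22, "dy": -40, "dz": 8, "gripper": 1}
    - {"rx": 0, "ry": 0, "rz": 0, "dx": -22, "dy": -40, "dz": 8, "gripper": 1}
    - {"rx": 0, "ry": 0, "rz": 0, "dx": -22, "dy": -40, "dz": 8, "gripper": 1}
    - {"rx": 0, "ry": 0, "rz": 0, "dx": -22, "dy": -40, "dz": 8, "gripper": 1}
    - {"rx": 0, "ry": 0, "rz": -8, "dx": 0, "dy": 0, "dz": 0, "gripper": 1}
    - {"rx": 0, "ry": 0, "rz": -8, "dx": 0, "dy": 0, "dz": 0, "gripper": 1}
    - {"rx": 0, "ry": 0, "rz": -8, "dx": 0, "dy": 0, "dz": 0, "gripper": 1}
    - {"rx": 0, "ry": 0, "rz": 0, "dx": 0, "dy": 0, "dz": 0, "gripper": 1}
  grip_force: 60

```text
clock: 2.7
tcp_pos: [0.4893, -0.209, 0.2552]
orientation: [-0.022, -3.141, -0.0]
contact_force: [0.8, 0.4, 0.2]
grip_width: 0.0859
gripper_force: 0.0
```

```bash
python3 - <<'E'
from h import *
np.set_printoptions(precision=3,suppress=True)
p,q,o=pose();print(p,q.as_matrix(),o["joints"],o["clock"])
i=r.camera_info("wrist");im=r.grab_frame("wrist");cv2.imwrite("pics/w2.png",im)
h=cv2.cvtColor(im,cv2.COLOR_BGR2HSV)
m=(h[...,0]<18)&(h[...,1]>100)&(h[...,2]>70)
for l,st,c in blobs(m,4,60):
    print(st,c,onz(i,c,.039)); ys,xs=np.where(l); print(cv2.minAreaRect(np.c_[xs,ys].astype(np.float32)))
E
```

```text
[ 0.489 -0.209  0.255] [[-1.     0.014 -0.   ]
 [ 0.014  1.     0.   ]
 [ 0.     0.    -1.   ]] [-0.114  0.253  0.479  1.92  -0.137  1.001  1.983] 2.7
[ 243  104   21  100 1411] [252.748 149.296] [ 0.469 -0.213  0.039]
((253.0, 153.5), (99.0, 20.0), 90.0)
[288 297  12   9  74] [293.365 301.027] [ 0.651 -0.168  0.039]
((293.5000305175781, 301.0), (6.7082037925720215, 10.733126640319824), 63.43495178222656)
```

View pics/w2.png

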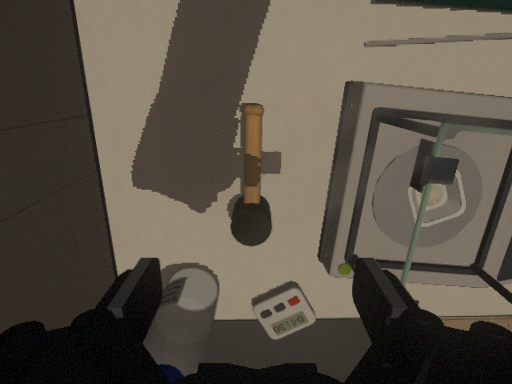

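The wrist view shows the mallet handle from (254,104) to (252,203), with the head centred at (251,220). The timer is at (285,310), the bottle at (185,310), and the balance's edge runs along about column 335, clear of the mallet.

```bash
python3 - <<'E'
from h import *
np.set_printoptions(precision=4,suppress=True)
p,q,o=pose();i=r.camera_info("wrist");im=cv2.imread("pics/w2.png")
h=cv2.cvtColor(im,cv2.COLOR_BGR2HSV)
m=(h[...,0]<18)&(h[...,1]>100)&(h[...,2]>70); l=blobs(m,1)[0][0]
P=[]
for v in range(118,198,4):
    x=np.where(l[v])[0]; P.append([*[onz(i,(u,v),.039)[:2] for u in (x.min()-.5,x.max()+.5)]])
P=np.array(P);w=np.linalg.norm(P[:,0]-P[:,1],axis=1);print("width",np.median(w),w.min(),w.max())
c=P.mean(1);f=np.polyfit(c[:,0],c[:,1],1);print("line",f,"yaw deg",np.degrees(np.arctan(f[0])))
xs=np.where(l.any(1))[0]
for v in(104,112):print("end",onz(i,(253.5,v),.039))
d=(h[...,2]<60);d[:185]=0;d[255:]=0;d[:,:215]=0;d[:,:][:,290:]=0
b=blobs(d,1)[0];print("head",b[1],b[2]);print(onz(i,(b[2][0],b[1][1]+b[1][2]/2),.056))
E
```

```text
width 0.016841325383468095 0.008194809514627756 0.018036773865902692
line [-0.02   -0.2033] yaw deg -1.1434595348572938
end [ 0.4249 -0.2114  0.039 ]
end [ 0.4325 -0.2115  0.039 ]
head [ 231  195   41   51 1547] [250.7835 221.3956]
[ 0.5348 -0.2161  0.056 ]
```

```bash
python3 - <<'E'
from h import *
np.set_printoptions(precision=4,suppress=True)
i=r.camera_info("wrist");print("cam",ray(i,(256,195)))
for z in(0,.056):print(z,[onz(i,(251,v),z)[0] for v in(195,203,245)],[onz(i,(u,220),z)[1] for u in(231,272)])
for xa in(.54,.545,.55):
    a=np.linspace(0,6.28,40)
    for z in(0,.056):
        q=proj(i,np.c_[xa+.022*np.cos(a),-.2142+.022*np.sin(a),0*a+z]);print(xa,z,q.min(0),q.max(0))
s=cv2.imread("pics/side0.png");d=r.camera_info("side")
h=cv2.cvtColor(s,cv2.COLOR_BGR2HSV)[...,2]<60;h[:150]=0;h[176:]=0;h[:,:322]=0;h[:,343:]=0
b=blobs(h,1)[0];print(b[1],b[2])
for xa in(.54,.55):
    for z in(0,.056):
        q=proj(d,np.c_[xa+.022*np.cos(a),-.2142+.022*np.sin(a),0*a+z]);print("side",xa,z,q.min(0),q.max(0))
E
```

```text
cam (array([ 0.4091, -0.208 ,  0.3755]), array([ 0.3085, -0.0071, -0.9512]))
0 [np.float64(0.5308126177252996), np.float64(0.5408474706156037), np.float64(0.5962573534364777)] [np.float64(-0.24171241271708022), np.float64(-0.19194959838504608)]
0.056 [np.float64(0.5126661207967396), np.float64(0.5212045423155687), np.float64(0.5683515150719596)] [np.float64(-0.23668958859595232), np.float64(-0.19434757428095537)]
0.54 0 [234.8504 184.6067] [271.7323 219.4191]
0.54 0.056 [231.4774 200.0329] [274.0625 239.5163]
0.545 0 [235.0039 188.6883] [271.7424 223.2303]
0.545 0.056 [231.6702 204.6851] [274.0633 243.8119]
0.55 0 [235.1563 192.738 ] [271.7524 227.0122]
0.55 0.056 [231.8615 209.2949] [274.064  248.0692]
[324 154  16  21 216] [331.2593 163.0417]
side 0.54 0 [323.896  165.0387] [338.4605 177.3116]
side 0.54 0.056 [326.5402 154.456 ] [341.7225 167.0413]
side 0.55 0 [322.0545 162.6564] [336.5646 174.8397]
side 0.55 0.056 [324.6107 152.0147] [339.7337 164.5038]
```

>>> step_arm:
  moves:
    - {"rx": 0, "ry": 0, "rz": 0, "dx": -10, "dy": -4, "dz": 50, "gripper": 1}
    - {"rx": 0, "ry": 0, "rz": 0, "dx": 0, "dy": 0, "dz": 50, "gripper": 1}
    - {"rx": 0, "ry": 0, "rz": 0, "dx": 0, "dy": 0, "dz": 50, "gripper": 1}
    - {"rx": 0, "ry": 0, "rz": 0, "dx": 0, "dy": 0, "dz": 40, "gripper": 1}
    - {"rx": 0, "ry": 0, "rz": 0, "dx": 0, "dy": 0, "dz": 20, "gripper": 1}
    - {"rx": 0, "ry": 0, "rz": 0, "dx": 0, "dy": 0, "dz": 14, "gripper": 1}
    - {"rx": 0, "ry": 0, "rz": 0, "dx": 0, "dy": 0, "dz": 0, "gripper": 1}
    - {"rx": 0, "ry": 0, "rz": 0, "dx": 0, "dy": 0, "dz": 0, "gripper": 1}
  grip_force: 60

```text
clock: 3.75
tcp_pos: [0.5, -0.2134, 0.0321]
orientation: [0.021, 3.14, -0.001]
contact_force: [-0.7, 0.8, -0.0]
grip_width: 0.0852
gripper_force: 0.0
```

>>> step_arm:
  moves:
    - {"rx": 0, "ry": 0, "rz": 0, "dx": 0, "dy": 0, "dz": 0, "gripper": -1}
    - {"rx": 0, "ry": 0, "rz": 0, "dx": 0, "dy": 0, "dz": 0, "gripper": -1}
    - {"rx": 0, "ry": 0, "rz": 0, "dx": 0, "dy": 0, "dz": 0, "gripper": -1}
    - {"rx": 0, "ry": 0, "rz": 0, "dx": 0, "dy": 0, "dz": 0, "gripper": -1}
    - {"rx": 0, "ry": 0, "rz": 0, "dx": 0, "dy": 0, "dz": 0, "gripper": -1}
    - {"rx": 0, "ry": 0, "rz": 0, "dx": 0, "dy": 0, "dz": 0, "gripper": -1}
    - {"rx": 0, "ry": 0, "rz": 0, "dx": 0, "dy": 0, "dz": 0, "gripper": -1}
    - {"rx": 0, "ry": 0, "rz": 0, "dx": 0, "dy": 0, "dz": 0, "gripper": -1}
  grip_force: 90

```text
clock: 4.75
tcp_pos: [0.4994, -0.2132, 0.0315]
orientation: [0.021, 3.141, 0.0]
contact_force: [-0.7, -0.1, 5.5]
grip_width: 0.0168
gripper_force: 87.4
```

>>> step_arm:
  moves:
    - {"rx": 0, "ry": 0, "rz": 0, "dx": 0, "dy": 0, "dz": -20, "gripper": -1}
    - {"rx": 0, "ry": 0, "rz": 0, "dx": 0, "dy": 0, "dz": -40, "gripper": -1}
    - {"rx": 0, "ry": 0, "rz": 0, "dx": 0, "dy": 0, "dz": -50, "gripper": -1}
    - {"rx": 0, "ry": 0, "rz": 0, "dx": 0, "dy": 0, "dz": -50, "gripper": -1}
    - {"rx": 0, "ry": 0, "rz": 0, "dx": 0, "dy": 0, "dz": -50, "gripper": -1}
    - {"rx": 0, "ry": 0, "rz": 0, "dx": 0, "dy": 0, "dz": -40, "gripper": -1}
    - {"rx": 0, "ry": 0, "rz": 0, "dx": 0, "dy": 0, "dz": -10, "gripper": -1}
    - {"rx": 0, "ry": 0, "rz": 0, "dx": 5, "dy": 30, "dz": 0, "gripper": -1}
    - {"rx": 0, "ry": 0, "rz": 0, "dx": 5, "dy": 40, "dz": 0, "gripper": -1}
    - {"rx": 0, "ry": 0, "rz": 0, "dx": 5, "dy": 40, "dz": 0, "gripper": -1}
    - {"rx": 0, "ry": 0, "rz": 0, "dx": 5, "dy": 40, "dz": 0, "gripper": -1}
    - {"rx": 0, "ry": 0, "rz": 0, "dx": 5, "dy": 40, "dz": 0, "gripper": -1}
    - {"rx": 0, "ry": 0, "rz": 0, "dx": 5, "dy": 40, "dz": 0, "gripper": -1}
    - {"rx": 0, "ry": 0, "rz": 0, "dx": 5, "dy": 40, "dz": 0, "gripper": -1}
    - {"rx": 0, "ry": 0, "rz": 5, "dx": 0, "dy": 0, "dz": 0, "gripper": -1}
    - {"rx": 0, "ry": 0, "rz": 8, "dx": 0, "dy": 0, "dz": 0, "gripper": -1}
    - {"rx": 0, "ry": 0, "rz": 8, "dx": 0, "dy": 0, "dz": 0, "gripper": -1}
    - {"rx": 0, "ry": 0, "rz": 8, "dx": 0, "dy": 0, "dz": 0, "gripper": -1}
    - {"rx": 0, "ry": 0, "rz": 8, "dx": 0, "dy": 0, "dz": 0, "gripper": -1}
    - {"rx": 0, "ry": 0, "rz": 8, "dx": 0, "dy": 0, "dz": 0, "gripper": -1}
  grip_force: 90

```text
clock: 7.25
tcp_pos: [0.4667, 0.0572, 0.2894]
orientation: [-1.226, -2.889, 0.003]
contact_force: [-0.0, -0.1, -1.9]
grip_width: 0.0165
gripper_force: 87.9
```

>>> step_arm:
  moves:
    - {"rx": 0, "ry": 0, "rz": 8, "dx": 0, "dy": 0, "dz": 0, "gripper": -1}
    - {"rx": 0, "ry": 0, "rz": 8, "dx": 0, "dy": 0, "dz": 0, "gripper": -1}
    - {"rx": 0, "ry": 0, "rz": 8, "dx": 0, "dy": 0, "dz": 0, "gripper": -1}
    - {"rx": 0, "ry": 0, "rz": 8, "dx": 0, "dy": 0, "dz": 0, "gripper": -1}
    - {"rx": 0, "ry": 0, "rz": 8, "dx": 0, "dy": 0, "dz": 0, "gripper": -1}
    - {"rx": 0, "ry": 0, "rz": 8, "dx": 0, "dy": 0, "dz": 0, "gripper": -1}
    - {"rx": 0, "ry": 0, "rz": 4, "dx": 0, "dy": 0, "dz": 0, "gripper": -1}
    - {"rx": 0, "ry": 0, "rz": 0, "dx": 20, "dy": 0, "dz": 0, "gripper": -1}
    - {"rx": 0, "ry": 0, "rz": 0, "dx": 40, "dy": 0, "dz": -7, "gripper": -1}
    - {"rx": 0, "ry": 0, "rz": 0, "dx": 40, "dy": 0, "dz": -7, "gripper": -1}
    - {"rx": 0, "ry": 0, "rz": 0, "dx": 40, "dy": 0, "dz": -7, "gripper": -1}
    - {"rx": 0, "ry": 0, "rz": 0, "dx": 40, "dy": 0, "dz": -7, "gripper": -1}
    - {"rx": 0, "ry": 0, "rz": 0, "dx": 40, "dy": 0, "dz": -7, "gripper": -1}
    - {"rx": 0, "ry": 0, "rz": 0, "dx": 40, "dy": 0, "dz": -7, "gripper": -1}
    - {"rx": 0, "ry": 0, "rz": 0, "dx": 20, "dy": 0, "dz": 0, "gripper": -1}
    - {"rx": 0, "ry": 0, "rz": 0, "dx": 0, "dy": 0, "dz": 0, "gripper": -1}
    - {"rx": 0, "ry": 0, "rz": 0, "dx": 0, "dy": 0, "dz": 0, "gripper": -1}
  grip_force: 90

```text
clock: 9.38
tcp_pos: [0.5057, 0.3329, 0.3326]
orientation: [2.367, 2.064, -0.003]
contact_force: [-0.6, 0.4, -1.3]
grip_width: 0.0168
gripper_force: 88.0
```

```bash
python3 - <<'E'
from h import *
np.set_printoptions(precision=3,suppress=True)
p,q,o=pose();print(p,q.as_matrix(),o["joints"],o["clock"])
i=r.camera_info("wrist");im=r.grab_frame("wrist");cv2.imwrite("pics/w3.png",im)
P=p+q.apply([[-.05,0,.003-.028],[-.05,0,.031]]);print("head top/bottom px",proj(i,P),"pin px",proj(i,[[.359,.2795,.092],[.439,.27,.128]]))
E
```

```text
[0.506 0.333 0.333] [[ 0.136  0.991 -0.001]
 [ 0.991 -0.136 -0.002]
 [-0.002 -0.001 -1.   ]] [-0.901  0.303  0.276  1.646 -0.086  1.206 -0.742] 9.375
head top/bottom px [[258.775 431.503]
 [258.257 332.69 ]] pin px [[140.083 222.966]
 [203.92  234.883]]
```

View pics/w3.png

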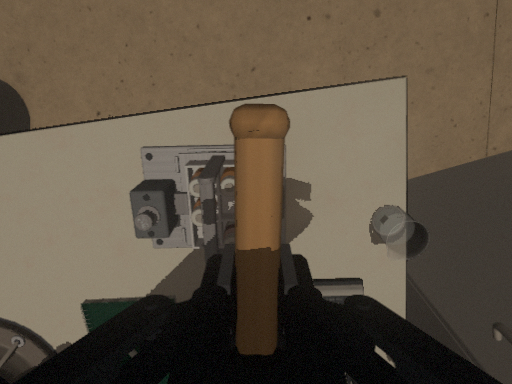

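The wrist view with the mallet in hand shows the pin cap near (146,221) on its housing at (153,210). The bar top runs from about (215,157) to (210,255), and the dock's edges lie parallel to the image axes. The handle is centred at (258,190).

```bash
python3 - <<'E'
from h import *
np.set_printoptions(precision=4,suppress=True)
p,q,o=pose();i=r.camera_info("wrist");im=cv2.imread("pics/w3.png")
c=im[140:265,125:235]
cv2.imwrite("pics/c3.png",cv2.resize(c,None,fx=5,fy=4.8,interpolation=cv2.INTER_CUBIC)) if 0 else cv2.imwrite("pics/c3.png",cv2.resize(c,None,fx=4.8,fy=4.8,interpolation=cv2.INTER_CUBIC))
for uv in((146,221),(147,220)):print(onz(i,uv,.092))
E
```

```text
[0.3666 0.2809 0.092 ]
[0.3681 0.282  0.092 ]
```

View pics/c3.png

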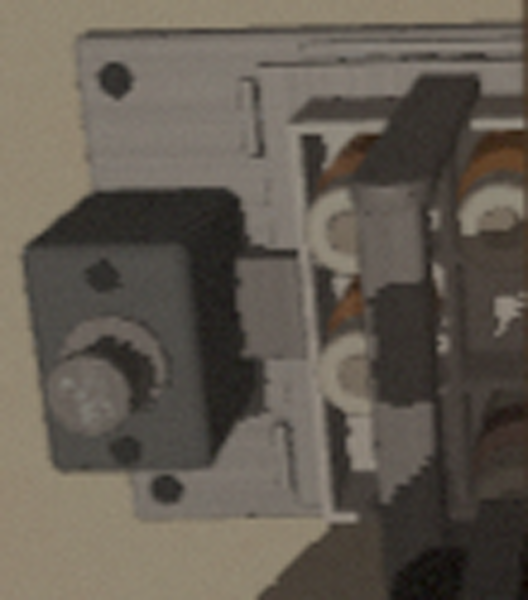

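The crop shows the cap's top disc centred at (84,397), radius about 37, so full-image pixel (142.5,222.7). The bar's top face runs from (392,190) down to about (408,455), and the dock plate's far edge goes from (80,37) to (525,24).

```bash
python3 - <<'E'
from h import *
np.set_printoptions(precision=4,suppress=True)
p,q,o=pose();i=r.camera_info("wrist");C=lambda u,v:(125+u/4.8,140+v/4.8)
pin=onz(i,C(84,397),.092);print("pin",pin)
ang=lambda a,b:np.degrees(np.arctan2(*(b-a)[[1,0]]))
L=lambda a,b,z:(onz(i,C(*a),z),onz(i,C(*b),z))
print("plate edge yaw",ang(*L((80,37),(525,24),.012)),"housing",ang(*L((28,248),(187,241),.072)),"plate left",ang(*L((140,515),(80,37),.012))-90,"bar",ang(*L((380,490),(357,190),.135))-90, ang(*L((438,455),(428,190),.135))-90)
print("bar edges",L((357,190),(428,190),.135),L((380,460),(438,460),.135))
print("plate corners",L((80,37),(138,518),.012))
E
```

```text
pin [0.362  0.2794 0.092 ]
plate edge yaw -6.263939624556079 housing -5.26609254142303 plate left -6.875703598113958 bar -6.729544249479815 -8.088266484444318
bar edges (array([0.4475, 0.3324, 0.135 ]), array([0.462 , 0.3304, 0.135 ])) (array([0.4408, 0.2718, 0.135 ]), array([0.4534, 0.27  , 0.135 ]))
plate corners (array([0.353 , 0.3557, 0.012 ]), array([0.3345, 0.2087, 0.012 ]))
```

>>> step_arm:
  moves:
    - {"rx": 0, "ry": 0, "rz": 0, "dx": -4.5, "dy": -27, "dz": 0, "gripper": -1}
    - {"rx": 0, "ry": 0, "rz": 0, "dx": -4.5, "dy": -27, "dz": 0, "gripper": -1}
    - {"rx": 0, "ry": 0, "rz": 0, "dx": -4.5, "dy": -27, "dz": 0, "gripper": -1}
    - {"rx": 0, "ry": 0, "rz": 0, "dx": -4.5, "dy": -27, "dz": 0, "gripper": -1}
    - {"rx": 0, "ry": 0, "rz": 0, "dx": -4.5, "dy": -27, "dz": 0, "gripper": -1}
    - {"rx": 0, "ry": 0, "rz": 0, "dx": 0, "dy": 0, "dz": 30, "gripper": -1}
    - {"rx": 0, "ry": 0, "rz": 0, "dx": 0, "dy": 0, "dz": 40, "gripper": -1}
    - {"rx": 0, "ry": 0, "rz": 0, "dx": 0, "dy": 0, "dz": 40, "gripper": -1}
    - {"rx": 0, "ry": 0, "rz": 0, "dx": 0, "dy": 0, "dz": 40, "gripper": -1}
    - {"rx": 0, "ry": 0, "rz": 0, "dx": 0, "dy": 0, "dz": 30, "gripper": -1}
    - {"rx": 0, "ry": 0, "rz": 0, "dx": 0, "dy": 0, "dz": 0, "gripper": -1}
    - {"rx": 0, "ry": 0, "rz": 0, "dx": 0, "dy": 0, "dz": 0, "gripper": -1}
  grip_force: 120

```text
clock: 10.92
tcp_pos: [0.3696, 0.3306, 0.1546]
orientation: [-2.367, -2.065, -0.003]
contact_force: [1.3, 1.4, -2.2]
grip_width: 0.0161
gripper_force: 118.1
```

```bash
python3 - <<'E'
from h import *
np.set_printoptions(precision=4,suppress=True)
p,q,o=pose();print(p,q.as_matrix()[:,0],o["contact_force"],o["moment"])
H=p+q.apply([-.0496,0,0]);print("head",H,"err to pin tool",q.inv().apply(np.array([.362,.2794,H[2]])-H)*1000)
s=r.camera_info("scene");im=r.grab_frame("scene");c=im[200:340,140:280];cv2.imwrite("pics/s3.png",cv2.resize(c,None,fx=4.2,fy=4.2,interpolation=cv2.INTER_CUBIC))
E
```

```text
[0.3696 0.3306 0.1546] [0.1358 0.9907 0.0014] [ 1.3315  1.358  -2.1579] [ 0.0543 -0.0483  0.0531]
head [0.3629 0.2814 0.1545] err to pin tool [-2.1432 -0.6298 -0.0037]
```

View pics/s3.png

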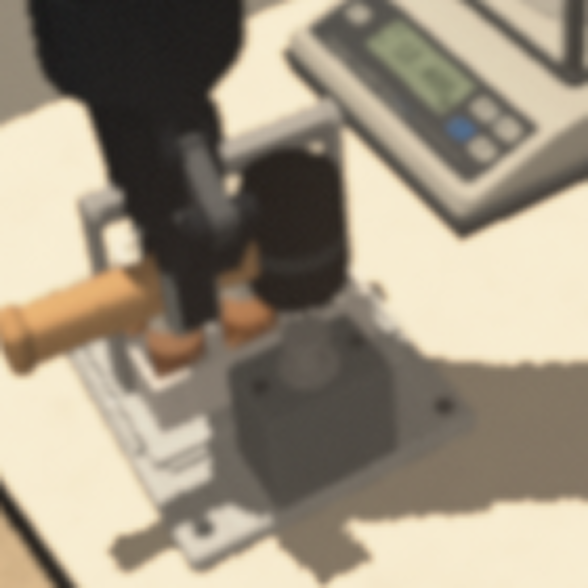

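The scene crop shows the mallet head at (295,230) directly above the pin cap at (308,355), with the handle level and clear of the bar and posts.

>>> step_arm:
  moves:
    - {"rx": 0, "ry": 0, "rz": 0, "dx": -2, "dy": -0.5, "dz": 12, "gripper": -1}
    - {"rx": 0, "ry": 0, "rz": 0, "dx": 0, "dy": 0, "dz": 12, "gripper": -1}
    - {"rx": 0, "ry": 0, "rz": 0, "dx": 0, "dy": 0, "dz": 4, "gripper": -1}
    - {"rx": 0, "ry": 0, "rz": 0, "dx": 0, "dy": 0, "dz": 4, "gripper": -1}
    - {"rx": 0, "ry": 0, "rz": 0, "dx": 0, "dy": 0, "dz": 4, "gripper": -1}
    - {"rx": 0, "ry": 0, "rz": 0, "dx": 0, "dy": 0, "dz": 4, "gripper": -1}
    - {"rx": 0, "ry": 0, "rz": 0, "dx": 0, "dy": 0, "dz": 0, "gripper": -1}
  grip_force: 120

```text
clock: 11.85
tcp_pos: [0.3681, 0.3287, 0.1131]
orientation: [2.366, 2.066, 0.0]
contact_force: [0.5, 0.1, -2.4]
grip_width: 0.016
gripper_force: 118.7
```

>>> step_arm:
  moves:
    - {"rx": 0, "ry": 0, "rz": 0, "dx": 0, "dy": 0, "dz": 1, "gripper": -1}
    - {"rx": 0, "ry": 0, "rz": 0, "dx": 0, "dy": 0, "dz": 1, "gripper": -1}
    - {"rx": 0, "ry": 0, "rz": 0, "dx": 0, "dy": 0, "dz": 0, "gripper": -1}
  grip_force: 120

```text
clock: 12.22
tcp_pos: [0.3683, 0.329, 0.1115]
orientation: [-2.366, -2.066, -0.001]
contact_force: [-1.6, -1.1, 4.5]
grip_width: 0.0161
gripper_force: 119.0
```

```bash
python3 - <<'E'
from h import *
np.set_printoptions(precision=4,suppress=True)
p,q,o=pose();print(p,o["contact_force"],o["moment"])
for n in("scene","wrist","side"):
    im=r.grab_frame(n);cv2.imwrite(f"pics/{n}4.png",im)
s=cv2.imread("pics/scene4.png")[200:340,140:280]
w=cv2.imread("pics/wrist4.png")
cv2.imwrite("pics/m4.png",np.hstack([cv2.resize(s,(400,400),interpolation=cv2.INTER_CUBIC),cv2.resize(w,(400,300))[:300].copy() if 0 else np.vstack([cv2.resize(w,(400,300)),np.zeros((100,400,3),np.uint8)])]))
E
```

```text
[0.3683 0.329  0.1115] [-1.5934 -1.0979  4.5455] [-0.3689  0.2887 -0.0165]
```

>>> step_arm:
  moves:
    - {"rx": 0, "ry": 0, "rz": 0, "dx": 0, "dy": 0, "dz": 1, "gripper": -1}
    - {"rx": 0, "ry": 0, "rz": 0, "dx": 0, "dy": 0, "dz": 1, "gripper": -1}
    - {"rx": 0, "ry": 0, "rz": 0, "dx": 0, "dy": 0, "dz": 0, "gripper": -1}
    - {"rx": 0, "ry": 0, "rz": 0, "dx": 0, "dy": 0, "dz": 0, "gripper": -1}
  grip_force: 120

```text
clock: 12.88
tcp_pos: [0.3683, 0.329, 0.1095]
orientation: [-2.366, -2.066, -0.001]
contact_force: [-1.8, -0.8, 5.2]
grip_width: 0.0163
gripper_force: 119.2
```

>>> step_arm:
  moves:
    - {"rx": 0, "ry": 0, "rz": 0, "dx": 0, "dy": 0, "dz": 1, "gripper": -1}
    - {"rx": 0, "ry": 0, "rz": 0, "dx": 0, "dy": 0, "dz": 1, "gripper": -1}
    - {"rx": 0, "ry": 0, "rz": 0, "dx": 0, "dy": 0, "dz": 0, "gripper": -1}
    - {"rx": 0, "ry": 0, "rz": 0, "dx": 0, "dy": 0, "dz": 0, "gripper": -1}
  grip_force: 120

```text
clock: 13.38
tcp_pos: [0.3684, 0.3293, 0.1085]
orientation: [-2.366, -2.066, -0.002]
contact_force: [-4.0, -1.8, 17.7]
grip_width: 0.016
gripper_force: 121.4
```

>>> step_arm:
  moves:
    - {"rx": 0, "ry": 0, "rz": 0, "dx": 0, "dy": 0, "dz": 1, "gripper": -1}
    - {"rx": 0, "ry": 0, "rz": 0, "dx": 0, "dy": 0, "dz": 0, "gripper": -1}
  grip_force: 120

```text
clock: 13.62
tcp_pos: [0.3685, 0.3295, 0.1081]
orientation: [-2.366, -2.066, -0.002]
contact_force: [-4.6, -3.0, 24.1]
grip_width: 0.0161
gripper_force: 122.4
```

>>> step_arm:
  moves:
    - {"rx": 0, "ry": 0, "rz": 0, "dx": 0, "dy": 0, "dz": -15, "gripper": -1}
    - {"rx": 0, "ry": 0, "rz": 0, "dx": 0, "dy": 0, "dz": -40, "gripper": -1}
    - {"rx": 0, "ry": 0, "rz": 0, "dx": 0, "dy": 0, "dz": -50, "gripper": -1}
    - {"rx": 0, "ry": 0, "rz": 0, "dx": 0, "dy": 0, "dz": -50, "gripper": -1}
    - {"rx": 0, "ry": 0, "rz": 0, "dx": 0, "dy": 0, "dz": -40, "gripper": -1}
    - {"rx": 0, "ry": 0, "rz": 0, "dx": 4, "dy": 27, "dz": -15, "gripper": -1}
    - {"rx": 0, "ry": 0, "rz": 0, "dx": 4, "dy": 27, "dz": -15, "gripper": -1}
    - {"rx": 0, "ry": 0, "rz": 0, "dx": 4, "dy": 27, "dz": 0, "gripper": -1}
    - {"rx": 0, "ry": 0, "rz": 0, "dx": 4, "dy": 27, "dz": 0, "gripper": -1}
    - {"rx": 0, "ry": 0, "rz": 0, "dx": 4, "dy": 27, "dz": 0, "gripper": -1}
    - {"rx": 0, "ry": 0, "rz": 0, "dx": 0, "dy": 0, "dz": 0, "gripper": -1}
    - {"rx": 0, "ry": 0, "rz": 0, "dx": 0, "dy": 0, "dz": 0, "gripper": -1}
  grip_force: 120

```text
clock: 15.12
tcp_pos: [0.5037, 0.3304, 0.3307]
orientation: [-2.366, -2.066, 0.002]
contact_force: [0.7, -0.1, -1.2]
grip_width: 0.0159
gripper_force: 118.2
```

```bash
python3 - <<'E'
from h import *
np.set_printoptions(precision=4,suppress=True)
p,q,o=pose();print(p,q.as_matrix(),o["clock"])
i=r.camera_info("wrist");im=r.grab_frame("wrist");cv2.imwrite("pics/w5.png",im);s=r.grab_frame("scene");cv2.imwrite("pics/s5.png",s)
print("cap px if up/down",proj(i,[[.362,.2794,.092],[.362,.2794,.078]]))
x,y=proj(i,[.362,.2794,.085])[0].astype(int)
a=cv2.resize(im[y-50:y+50,x-20:x+110],None,fx=3.05,fy=3.05,interpolation=cv2.INTER_CUBIC)
b=cv2.resize(s[190:340,140:280],None,fx=2.8,fy=2.8,interpolation=cv2.INTER_CUBIC)
H=max(len(a),len(b));f=lambda k:cv2.copyMakeBorder(k,0,H-len(k),0,0,cv2.BORDER_CONSTANT)
m=np.hstack([f(a),f(b)]);print(m.shape,x,y);cv2.imwrite("pics/m5.png",m[:600,:800])
E
```

```text
[0.5037 0.3304 0.3307] [[ 0.1345  0.9909 -0.0013]
 [ 0.9909 -0.1345 -0.0006]
 [-0.0007 -0.0012 -1.    ]] 15.125
cap px if up/down [[143.1225 221.1438]
 [146.8977 216.6848]]
(420, 788, 3) 145 218
```

View pics/m5.png

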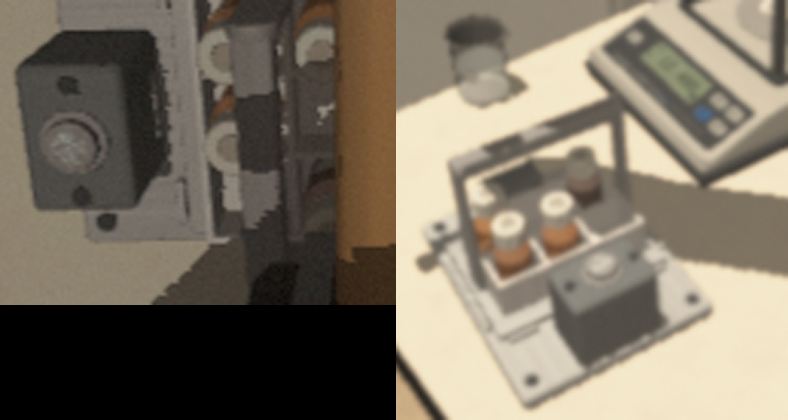

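The composite shows the cap low on its housing, at (70,145) on the left, which back-projects to the fully-down position. The housing catch no longer reaches the carrier's foot. The carrier and four vials are in place and the mallet is still held. Next I'll take the mallet back to its spot.

>>> step_arm:
  moves:
    - {"rx": 0, "ry": 0, "rz": 0, "dx": -20, "dy": 0, "dz": 0, "gripper": -1}
    - {"rx": 0, "ry": 0, "rz": 0, "dx": -40, "dy": 0, "dz": 0, "gripper": -1}
    - {"rx": 0, "ry": 0, "rz": 0, "dx": -40, "dy": 0, "dz": 0, "gripper": -1}
    - {"rx": 0, "ry": 0, "rz": 0, "dx": -40, "dy": 0, "dz": 0, "gripper": -1}
    - {"rx": 0, "ry": 0, "rz": 0, "dx": -40, "dy": 0, "dz": 0, "gripper": -1}
    - {"rx": 0, "ry": 0, "rz": 0, "dx": -40, "dy": 0, "dz": 0, "gripper": -1}
    - {"rx": 0, "ry": 0, "rz": 0, "dx": -40, "dy": 0, "dz": 0, "gripper": -1}
    - {"rx": 0, "ry": 0, "rz": 0, "dx": -20, "dy": 0, "dz": 0, "gripper": -1}
    - {"rx": 0, "ry": 0, "rz": -5, "dx": 0, "dy": 0, "dz": 0, "gripper": -1}
    - {"rx": 0, "ry": 0, "rz": -8, "dx": 0, "dy": 0, "dz": 0, "gripper": -1}
    - {"rx": 0, "ry": 0, "rz": -8, "dx": 0, "dy": 0, "dz": 0, "gripper": -1}
    - {"rx": 0, "ry": 0, "rz": -8, "dx": 0, "dy": 0, "dz": 0, "gripper": -1}
    - {"rx": 0, "ry": 0, "rz": -8, "dx": 0, "dy": 0, "dz": 0, "gripper": -1}
    - {"rx": 0, "ry": 0, "rz": -8, "dx": 0, "dy": 0, "dz": 0, "gripper": -1}
    - {"rx": 0, "ry": 0, "rz": -8, "dx": 0, "dy": 0, "dz": 0, "gripper": -1}
    - {"rx": 0, "ry": 0, "rz": -8, "dx": 0, "dy": 0, "dz": 0, "gripper": -1}
    - {"rx": 0, "ry": 0, "rz": -8, "dx": 0, "dy": 0, "dz": 0, "gripper": -1}
    - {"rx": 0, "ry": 0, "rz": -8, "dx": 0, "dy": 0, "dz": 0, "gripper": -1}
    - {"rx": 0, "ry": 0, "rz": -8, "dx": 0, "dy": 0, "dz": 0, "gripper": -1}
    - {"rx": 0, "ry": 0, "rz": -8, "dx": 0, "dy": 0, "dz": 0, "gripper": -1}
  grip_force: 90

```text
clock: 17.73
tcp_pos: [0.4663, 0.0531, 0.3312]
orientation: [-0.121, -3.139, -0.0]
contact_force: [0.4, 0.3, -2.7]
grip_width: 0.0162
gripper_force: 118.4
```

>>> step_arm:
  moves:
    - {"rx": 0, "ry": 0, "rz": -4, "dx": 0, "dy": 0, "dz": 0, "gripper": -1}
    - {"rx": 0, "ry": 0, "rz": 0, "dx": -4, "dy": -30, "dz": 0, "gripper": -1}
    - {"rx": 0, "ry": 0, "rz": 0, "dx": -5, "dy": -40, "dz": 0, "gripper": -1}
    - {"rx": 0, "ry": 0, "rz": 0, "dx": -5, "dy": -40, "dz": 0, "gripper": -1}
    - {"rx": 0, "ry": 0, "rz": 0, "dx": -5, "dy": -40, "dz": 0, "gripper": -1}
    - {"rx": 0, "ry": 0, "rz": 0, "dx": -5, "dy": -40, "dz": 0, "gripper": -1}
    - {"rx": 0, "ry": 0, "rz": 0, "dx": -5, "dy": -40, "dz": 0, "gripper": -1}
    - {"rx": 0, "ry": 0, "rz": 0, "dx": -4, "dy": -30, "dz": 0, "gripper": -1}
    - {"rx": 0, "ry": 0, "rz": 0, "dx": 0, "dy": 0, "dz": 0, "gripper": -1}
    - {"rx": 0, "ry": 0, "rz": 0, "dx": 0, "dy": 0, "dz": 0, "gripper": -1}
  grip_force: 90

```text
clock: 18.98
tcp_pos: [0.4963, -0.2065, 0.331]
orientation: [-0.019, -3.141, -0.001]
contact_force: [-0.7, 0.5, -1.6]
grip_width: 0.0159
gripper_force: 118.2
```

```bash
python3 - <<'E'
from h import *
np.set_printoptions(precision=4,suppress=True)
p,q,o=pose();print(p,q.as_matrix(),o["clock"],o["joints"])
print(1000*q.inv().apply(np.array([.499,-.2133,.032])-p))
E
```

```text
[ 0.4963 -0.2065  0.331 ] [[-0.9999  0.0119 -0.0005]
 [ 0.0119  0.9999  0.0009]
 [ 0.0005  0.0009 -1.    ]] 18.975 [-0.2526  0.1959  0.6251  1.8187 -0.1249  1.167   1.9716]
[ -2.9407  -7.0472 299.0328]
```

>>> step_arm:
  moves:
    - {"rx": 0, "ry": 0, "rz": 0, "dx": -3, "dy": -7, "dz": 30, "gripper": -1}
    - {"rx": 0, "ry": 0, "rz": 0, "dx": 0, "dy": 0, "dz": 45, "gripper": -1}
    - {"rx": 0, "ry": 0, "rz": 0, "dx": 0, "dy": 0, "dz": 45, "gripper": -1}
    - {"rx": 0, "ry": 0, "rz": 0, "dx": 0, "dy": 0, "dz": 45, "gripper": -1}
    - {"rx": 0, "ry": 0, "rz": 0, "dx": 0, "dy": 0, "dz": 45, "gripper": -1}
    - {"rx": 0, "ry": 0, "rz": 0, "dx": 0, "dy": 0, "dz": 40, "gripper": -1}
    - {"rx": 0, "ry": 0, "rz": 0, "dx": 0, "dy": 0, "dz": 25, "gripper": -1}
    - {"rx": 0, "ry": 0, "rz": 0, "dx": 0, "dy": 0, "dz": 12, "gripper": -1}
    - {"rx": 0, "ry": 0, "rz": 0, "dx": 0, "dy": 0, "dz": 4, "gripper": -1}
    - {"rx": 0, "ry": 0, "rz": 0, "dx": 0, "dy": 0, "dz": 3, "gripper": -1}
    - {"rx": 0, "ry": 0, "rz": 0, "dx": 0, "dy": 0, "dz": 0, "gripper": -1}
    - {"rx": 0, "ry": 0, "rz": 0, "dx": 0, "dy": 0, "dz": 0, "gripper": -1}
  grip_force: 90

```text
clock: 20.48
tcp_pos: [0.4997, -0.2146, 0.0379]
orientation: [0.02, 3.14, -0.0]
contact_force: [0.1, 0.6, -1.8]
grip_width: 0.0163
gripper_force: 118.4
```

>>> step_arm:
  moves:
    - {"rx": 0, "ry": 0, "rz": 0, "dx": 0, "dy": 0, "dz": 2, "gripper": -1}
    - {"rx": 0, "ry": 0, "rz": 0, "dx": 0, "dy": 0, "dz": 2, "gripper": -1}
    - {"rx": 0, "ry": 0, "rz": 0, "dx": 0, "dy": 0, "dz": 1, "gripper": -1}
    - {"rx": 0, "ry": 0, "rz": 0, "dx": 0, "dy": 0, "dz": 0, "gripper": -1}
    - {"rx": 0, "ry": 0, "rz": 0, "dx": 0, "dy": 0, "dz": 0, "gripper": -1}
  grip_force: 90

```text
clock: 21.1
tcp_pos: [0.4993, -0.2146, 0.0323]
orientation: [-0.02, -3.141, -0.0]
contact_force: [-0.2, -0.3, -2.3]
grip_width: 0.0161
gripper_force: 118.4
```

>>> step_arm:
  moves:
    - {"rx": 0, "ry": 0, "rz": 0, "dx": 0, "dy": 0, "dz": 1, "gripper": -1}
    - {"rx": 0, "ry": 0, "rz": 0, "dx": 0, "dy": 0, "dz": 0.5, "gripper": -1}
    - {"rx": 0, "ry": 0, "rz": 0, "dx": 0, "dy": 0, "dz": 0, "gripper": -1}
    - {"rx": 0, "ry": 0, "rz": 0, "dx": 0, "dy": 0, "dz": 0, "gripper": -1}
  grip_force: 90

```text
clock: 21.6
tcp_pos: [0.4993, -0.2146, 0.0316]
orientation: [0.021, 3.141, 0.001]
contact_force: [-3.0, 0.1, 7.9]
grip_width: 0.016
gripper_force: 120.0
```

Touching the bench (about 8 N). I'll open, rise, and go back to the dock.

>>> step_arm:
  moves:
    - {"rx": 0, "ry": 0, "rz": 0, "dx": 0, "dy": 0, "dz": 0, "gripper": 1}
    - {"rx": 0, "ry": 0, "rz": 0, "dx": 0, "dy": 0, "dz": 0, "gripper": 1}
    - {"rx": 0, "ry": 0, "rz": 0, "dx": 0, "dy": 0, "dz": 0, "gripper": 1}
    - {"rx": 0, "ry": 0, "rz": 0, "dx": 0, "dy": 0, "dz": 0, "gripper": 1}
    - {"rx": 0, "ry": 0, "rz": 0, "dx": 0, "dy": 0, "dz": 0, "gripper": 1}
    - {"rx": 0, "ry": 0, "rz": 0, "dx": 0, "dy": 0, "dz": 0, "gripper": 1}
    - {"rx": 0, "ry": 0, "rz": 0, "dx": 0, "dy": 0, "dz": -15, "gripper": 1}
    - {"rx": 0, "ry": 0, "rz": 0, "dx": 0, "dy": 0, "dz": -40, "gripper": 1}
    - {"rx": 0, "ry": 0, "rz": 0, "dx": 0, "dy": 0, "dz": -50, "gripper": 1}
    - {"rx": 0, "ry": 0, "rz": 0, "dx": 0, "dy": 0, "dz": -50, "gripper": 1}
    - {"rx": 0, "ry": 0, "rz": 0, "dx": 0, "dy": 0, "dz": -50, "gripper": 1}
    - {"rx": 0, "ry": 0, "rz": 0, "dx": 0, "dy": 0, "dz": -50, "gripper": 1}
    - {"rx": 0, "ry": 0, "rz": 0, "dx": 0, "dy": 0, "dz": -40, "gripper": 1}
    - {"rx": 0, "ry": 0, "rz": 0, "dx": 0, "dy": 0, "dz": 0, "gripper": 1}
  grip_force: 90

```text
clock: 23.35
tcp_pos: [0.5004, -0.2156, 0.3299]
orientation: [0.021, 3.134, -0.001]
contact_force: [0.8, 0.1, -0.2]
grip_width: 0.0856
gripper_force: 0.0
```

```bash
python3 - <<'E'
from h import *
np.set_printoptions(precision=4,suppress=True)
p,q,o=pose();print(p,o["clock"],o["grip_width"])
i=r.camera_info("wrist");im=r.grab_frame("wrist");cv2.imwrite("pics/w6.png",im)
h=cv2.cvtColor(im,cv2.COLOR_BGR2HSV)
m=(h[...,0]<18)&(h[...,1]>100)&(h[...,2]>70)
for l,st,c in blobs(m,2,60): print(st,c,onz(i,c,.039))
print("expected handle ends",proj(i,[[.425,-.213,.039],[.527,-.214,.039]]))
E
```

```text
[ 0.5004 -0.2156  0.3299] 23.35 0.08559283299014953
[ 251   90   17   85 1138] [258.0677 129.8146] [ 0.4721 -0.2141  0.039 ]
expected handle ends [[258.4846  89.3541]
 [258.701  173.4335]]
```

The mallet handle is back where expected. Moving to the carrier.

>>> step_arm:
  moves:
    - {"rx": 0, "ry": 0, "rz": 0, "dx": 5, "dy": 30, "dz": 0, "gripper": 1}
    - {"rx": 0, "ry": 0, "rz": 0, "dx": 5, "dy": 40, "dz": 0, "gripper": 1}
    - {"rx": 0, "ry": 0, "rz": 0, "dx": 5, "dy": 40, "dz": 0, "gripper": 1}
    - {"rx": 0, "ry": 0, "rz": 0, "dx": 5, "dy": 40, "dz": 0, "gripper": 1}
    - {"rx": 0, "ry": 0, "rz": 0, "dx": 5, "dy": 40, "dz": 0, "gripper": 1}
    - {"rx": 0, "ry": 0, "rz": 0, "dx": 5, "dy": 40, "dz": 0, "gripper": 1}
    - {"rx": 0, "ry": 0, "rz": 0, "dx": 5, "dy": 40, "dz": 0, "gripper": 1}
    - {"rx": 0, "ry": 0, "rz": 6, "dx": 0, "dy": 0, "dz": 0, "gripper": 1}
    - {"rx": 0, "ry": 0, "rz": 9, "dx": 0, "dy": 0, "dz": 0, "gripper": 1}
    - {"rx": 0, "ry": 0, "rz": 9, "dx": 0, "dy": 0, "dz": 0, "gripper": 1}
    - {"rx": 0, "ry": 0, "rz": 9, "dx": 0, "dy": 0, "dz": 0, "gripper": 1}
    - {"rx": 0, "ry": 0, "rz": 9, "dx": 0, "dy": 0, "dz": 0, "gripper": 1}
    - {"rx": 0, "ry": 0, "rz": 9, "dx": 0, "dy": 0, "dz": 0, "gripper": 1}
    - {"rx": 0, "ry": 0, "rz": 9, "dx": 0, "dy": 0, "dz": 0, "gripper": 1}
    - {"rx": 0, "ry": 0, "rz": 9, "dx": 0, "dy": 0, "dz": 0, "gripper": 1}
    - {"rx": 0, "ry": 0, "rz": 9, "dx": 0, "dy": 0, "dz": 0, "gripper": 1}
    - {"rx": 0, "ry": 0, "rz": 9, "dx": 0, "dy": 0, "dz": 0, "gripper": 1}
    - {"rx": 0, "ry": 0, "rz": 9, "dx": 0, "dy": 0, "dz": 0, "gripper": 1}
    - {"rx": 0, "ry": 0, "rz": 0, "dx": 0, "dy": 0, "dz": 0, "gripper": 1}
    - {"rx": 0, "ry": 0, "rz": 0, "dx": 0, "dy": 0, "dz": 0, "gripper": 1}
  grip_force: 90

```text
clock: 25.9
tcp_pos: [0.4674, 0.0558, 0.3253]
orientation: [-2.345, -2.09, 0.002]
contact_force: [0.3, 0.3, 0.1]
grip_width: 0.0853
gripper_force: 0.0
```

```bash
python3 - <<'E'
from h import *
np.set_printoptions(precision=4,suppress=True)
p,q,o=pose();print(p,q.as_matrix(),o["clock"])
print(1000*q.inv().apply(np.array([.446,.27,.30])-p))
E
```

```text
[0.4674 0.0558 0.3253] [[ 0.1145  0.9934 -0.0011]
 [ 0.9934 -0.1145 -0.0004]
 [-0.0005 -0.001  -1.    ]] 25.9
[210.389  -45.7476  25.2464]
```

>>> step_arm:
  moves:
    - {"rx": 0, "ry": 0, "rz": 0, "dx": 30, "dy": -6.5, "dz": 0, "gripper": 1}
    - {"rx": 0, "ry": 0, "rz": 0, "dx": 30, "dy": -6.5, "dz": 0, "gripper": 1}
    - {"rx": 0, "ry": 0, "rz": 0, "dx": 30, "dy": -6.5, "dz": 5, "gripper": 1}
    - {"rx": 0, "ry": 0, "rz": 0, "dx": 30, "dy": -6.5, "dz": 5, "gripper": 1}
    - {"rx": 0, "ry": 0, "rz": 0, "dx": 30, "dy": -6.5, "dz": 5, "gripper": 1}
    - {"rx": 0, "ry": 0, "rz": 0, "dx": 30, "dy": -6.5, "dz": 5, "gripper": 1}
    - {"rx": 0, "ry": 0, "rz": 0, "dx": 30, "dy": -6.5, "dz": 5, "gripper": 1}
    - {"rx": 0, "ry": 0, "rz": 0, "dx": 0, "dy": 0, "dz": 0, "gripper": 1}
    - {"rx": 0, "ry": 0, "rz": 0, "dx": 0, "dy": 0, "dz": 0, "gripper": 1}
  grip_force: 60

```text
clock: 27.02
tcp_pos: [0.4474, 0.269, 0.3006]
orientation: [2.347, 2.087, -0.001]
contact_force: [-0.7, -0.4, 0.0]
grip_width: 0.0853
gripper_force: 0.0
```

```bash
python3 - <<'E'
from h import *
np.set_printoptions(precision=4,suppress=True,linewidth=250)
p,q,o=pose();print(p,q.as_matrix()[:,1],o["clock"])
i=r.camera_info("wrist");im=r.grab_frame("wrist");cv2.imwrite("pics/w7.png",im)
g=cv2.GaussianBlur(cv2.cvtColor(im,cv2.COLOR_BGR2GRAY),(3,3),0).astype(int)
y=np.array([-np.sin(np.radians(-6.7)),np.cos(np.radians(-6.7))])
pin=np.array([.362,.2794]);O=pin+.084*np.array([y[1],-y[0]])
for t in(-.045,-.03,-.015,0,.015,.03,.045):
    P=np.r_[O+t*y,.135];u,v=proj(i,P)[0];u,v=int(round(u)),int(round(v))
    if 0<=v<384: print(t,u,v,g[v,u-28:u+29:2])
print("pin pred",proj(i,[.362,.2794,.078]))
w=cv2.HoughCircles(cv2.cvtColor(im,cv2.COLOR_BGR2GRAY),cv2.HOUGH_GRADIENT,1,20,param1=80,param2=14,minRadius=6,maxRadius=16)
u,v=proj(i,[.362,.2794,.078])[0]
if w is not None:print([c for c in w[0] if abs(c[0]-u)<25 and abs(c[1]-v)<25])
E
```

```text
[0.4474 0.269  0.3006] [ 0.9932 -0.1168 -0.0002] 27.025
-0.045 256 227 [60 60 61 61 61 60 60 59 58 57 43 43 43 43 44 46 43 39 43 59 59 60 60 60 62 61 62 61 60]
-0.03 256 211 [65 61 60 61 60 62 60 61 61 61 53 44 45 44 45 45 43 43 51 61 62 61 62 61 61 62 61 61 62]
-0.015 256 196 [58 63 62 63 62 62 61 61 62 62 53 48 47 47 47 48 46 45 53 62 60 56 52 52 54 60 62 60 57]
0 256 180 [102 126 125 124 126 125 124 125 125 114  87  89  93  92  93  94  93  82  53  46  43  40  41  40  43  44  51  66  90]
0.015 256 163 [ 93 127 121  99 101 102 102 106 124 126  98  91  96  95  95  97  95  87  88 123 125 125 125 125 125 125 125 126 122]
0.03 255 146 [101 130 128 111  75  53  52  51  52  65  79  88  97  96  96  98  98  96  74 105 128 127 126 127 127 127 126 127 127]
0.045 255 129 [107 132 125 100 101 102 101 101 108 131 105  89  99  99  97 100 101  98  78 111 129 108 101 101 102 101 104 128 128]
pin pred [[175.9487 165.5011]]
[array([176.5, 165.5,  11.8], dtype=float32)]
```

>>> step_arm:
  moves:
    - {"rx": 0, "ry": 0, "rz": 0, "dx": 0.5, "dy": -2, "dz": 30, "gripper": 1}
    - {"rx": 0, "ry": 0, "rz": 0, "dx": 0, "dy": 0, "dz": 40, "gripper": 1}
    - {"rx": 0, "ry": 0, "rz": 0, "dx": 0, "dy": 0, "dz": 40, "gripper": 1}
    - {"rx": 0, "ry": 0, "rz": 0, "dx": 0, "dy": 0, "dz": 30, "gripper": 1}
    - {"rx": 0, "ry": 0, "rz": 0, "dx": 0, "dy": 0, "dz": 20, "gripper": 1}
    - {"rx": 0, "ry": 0, "rz": 0, "dx": 0, "dy": 0, "dz": 9, "gripper": 1}
    - {"rx": 0, "ry": 0, "rz": 0, "dx": 0, "dy": 0, "dz": 0, "gripper": 1}
    - {"rx": 0, "ry": 0, "rz": 0, "dx": 0, "dy": 0, "dz": 0, "gripper": 1}
    - {"rx": 0, "ry": 0, "rz": 0, "dx": 0, "dy": 0, "dz": 0, "gripper": 1}
  grip_force: 40

```text
clock: 28.2
tcp_pos: [0.4458, 0.2708, 0.1326]
orientation: [-2.348, -2.087, -0.003]
contact_force: [0.3, -0.7, -0.4]
grip_width: 0.085
gripper_force: 0.0
```

```bash
python3 - <<'E'
from h import *
p,q,o=pose();print(q.inv().apply(np.array([.4454,.2696,.131])-p)*1000,o["contact_force"])
E
```

```text
[-1.24960923 -0.28543761  1.63805975] [ 0.3216898  -0.66739703 -0.4452132 ]
```

>>> step_arm:
  moves:
    - {"rx": 0, "ry": 0, "rz": 0, "dx": -1, "dy": 0, "dz": 1.5, "gripper": 1}
    - {"rx": 0, "ry": 0, "rz": 0, "dx": 0, "dy": 0, "dz": 0, "gripper": -1}
    - {"rx": 0, "ry": 0, "rz": 0, "dx": 0, "dy": 0, "dz": 0, "gripper": -1}
    - {"rx": 0, "ry": 0, "rz": 0, "dx": 0, "dy": 0, "dz": 0, "gripper": -1}
    - {"rx": 0, "ry": 0, "rz": 0, "dx": 0, "dy": 0, "dz": 0, "gripper": -1}
    - {"rx": 0, "ry": 0, "rz": 0, "dx": 0, "dy": 0, "dz": 0, "gripper": -1}
    - {"rx": 0, "ry": 0, "rz": 0, "dx": 0, "dy": 0, "dz": 0, "gripper": -1}
    - {"rx": 0, "ry": 0, "rz": 0, "dx": 0, "dy": 0, "dz": 0, "gripper": -1}
    - {"rx": 0, "ry": 0, "rz": 0, "dx": 0, "dy": 0, "dz": 0, "gripper": -1}
    - {"rx": 0, "ry": 0, "rz": 0, "dx": 0, "dy": 0, "dz": 0, "gripper": -1}
  grip_force: 90

```text
clock: 29.45
tcp_pos: [0.4454, 0.2696, 0.1304]
orientation: [2.348, 2.087, 0.001]
contact_force: [2.2, 1.3, -0.5]
grip_width: 0.0126
gripper_force: 88.1
```

>>> step_arm:
  moves:
    - {"rx": 0, "ry": 0, "rz": 0, "dx": 0, "dy": 0, "dz": -2, "gripper": -1}
    - {"rx": 0, "ry": 0, "rz": 0, "dx": 0, "dy": 0, "dz": -3, "gripper": -1}
    - {"rx": 0, "ry": 0, "rz": 0, "dx": 0, "dy": 0, "dz": -3, "gripper": -1}
    - {"rx": 0, "ry": 0, "rz": 0, "dx": 0, "dy": 0, "dz": 0, "gripper": -1}
  grip_force: 110

```text
clock: 29.95
tcp_pos: [0.4451, 0.2696, 0.1385]
orientation: [-2.348, -2.087, -0.0]
contact_force: [0.3, 0.2, -4.2]
grip_width: 0.0121
gripper_force: 107.4
```

Free of the catches, carrying about 4 N. Now straight up.

>>> step_arm:
  moves:
    - {"rx": 0, "ry": 0, "rz": 0, "dx": 0, "dy": 0, "dz": -4, "gripper": -1}
    - {"rx": 0, "ry": 0, "rz": 0, "dx": 0, "dy": 0, "dz": -7, "gripper": -1}
    - {"rx": 0, "ry": 0, "rz": 0, "dx": 0, "dy": 0, "dz": -10, "gripper": -1}
    - {"rx": 0, "ry": 0, "rz": 0, "dx": 0, "dy": 0, "dz": -12, "gripper": -1}
    - {"rx": 0, "ry": 0, "rz": 0, "dx": 0, "dy": 0, "dz": -12, "gripper": -1}
    - {"rx": 0, "ry": 0, "rz": 0, "dx": 0, "dy": 0, "dz": -12, "gripper": -1}
    - {"rx": 0, "ry": 0, "rz": 0, "dx": 0, "dy": 0, "dz": -12, "gripper": -1}
    - {"rx": 0, "ry": 0, "rz": 0, "dx": 0, "dy": 0, "dz": -12, "gripper": -1}
    - {"rx": 0, "ry": 0, "rz": 0, "dx": 0, "dy": 0, "dz": -12, "gripper": -1}
    - {"rx": 0, "ry": 0, "rz": 0, "dx": 0, "dy": 0, "dz": -12, "gripper": -1}
    - {"rx": 0, "ry": 0, "rz": 0, "dx": 0, "dy": 0, "dz": -10, "gripper": -1}
    - {"rx": 0, "ry": 0, "rz": 0, "dx": 0, "dy": 0, "dz": -8, "gripper": -1}
    - {"rx": 0, "ry": 0, "rz": 0, "dx": 0, "dy": 0, "dz": -5, "gripper": -1}
    - {"rx": 0, "ry": 0, "rz": 0, "dx": 0, "dy": 0, "dz": -2, "gripper": -1}
    - {"rx": 0, "ry": 0, "rz": 0, "dx": 0, "dy": 0, "dz": 0, "gripper": -1}
    - {"rx": 0, "ry": 0, "rz": 0, "dx": 0, "dy": 0, "dz": 0, "gripper": -1}
    - {"rx": 0, "ry": 0, "rz": 0, "dx": 0, "dy": 0, "dz": 0, "gripper": -1}
    - {"rx": 0, "ry": 0, "rz": 0, "dx": 0, "dy": 0, "dz": 0, "gripper": -1}
  grip_force: 110

```text
clock: 32.2
tcp_pos: [0.4452, 0.2695, 0.2681]
orientation: [-2.348, -2.087, 0.001]
contact_force: [-0.3, 0.1, -4.5]
grip_width: 0.0123
gripper_force: 107.4
```

```bash
python3 - <<'E'
from h import *
np.set_printoptions(precision=4,suppress=True,linewidth=200)
p,q,o=pose();print(p,q.as_matrix(),o["contact_force"],o["moment"],o["clock"])
i=r.camera_info("wrist");im=r.grab_frame("wrist");cv2.imwrite("pics/w8.png",im)
s=r.camera_info("scene");sm=r.grab_frame("scene");cv2.imwrite("pics/s8.png",sm)
h=cv2.cvtColor(sm,cv2.COLOR_BGR2HSV)
m=(h[...,0]<18)&(h[...,1]>100)&(h[...,2]>60)
for l,st,c in blobs(m,5,20): print("amber",st,c)
A=np.c_[q.as_matrix()[:,1],q.as_matrix()[:,0],[0,0,1]]
O=p-[0,0,.119]
for v in((-18.5,37.3),(18.5,37.3),(-18.5,0),(18.5,-37.3)):
    print("pred amber",proj(s,O+A@np.array([v[0],v[1],35])/1000),"cap wrist",proj(i,O+A@np.array([v[0],v[1],70])/1000))
g=cv2.cvtColor(im,cv2.COLOR_BGR2GRAY)
w=cv2.HoughCircles(g,cv2.HOUGH_GRADIENT,1,20,param1=80,param2=18,minRadius=12,maxRadius=30)
print(w[0] if w is not None else None)
# foot tilt: foot corners
F=[O+A@np.array([a*.053,b*.067,.006]) for a in(-1,1) for b in(-1,1)];print("foot pred scene",proj(s,F))
E
```

```text
[0.4452 0.2695 0.2681] [[ 0.1174  0.9931 -0.0003]
 [ 0.9931 -0.1174 -0.0002]
 [-0.0002 -0.0002 -1.    ]] [-0.3457  0.1405 -4.4956] [-0.0356  0.007   0.0311] 32.2
amber [158 212  22  22 212] [168.1038 223.3821]
amber [185 214  14  13 134] [191.2239 219.4478]
amber [321 180  27  16 115] [332.6696 187.8609]
pred amber [[172.5005 227.2975]] cap wrist [[222.8442 171.1484]]
pred amber [[164.7612 217.0832]] cap wrist [[293.7448 171.1259]]
pred amber [[191.6363 220.2341]] cap wrist [[224.9916 236.3813]]
pred amber [[201.0433 204.3049]] cap wrist [[289.4278 293.8361]]
[[291.5 169.5  20.2]
 [222.5 169.5  20.5]
 [454.5 190.5  19.1]
 [195.5 203.5  25.8]
 [171.5 172.5  14.4]
 [224.5 233.5  18.1]
 [257.5 119.5  15.6]
 [403.5 292.5  16.9]]
foot pred scene [[233.6229 229.7232]
 [166.4052 256.9502]
 [207.7406 203.6242]
 [145.765  225.5947]]
```

```bash
python3 - <<'E'
from h import *
np.set_printoptions(precision=1,suppress=True)
i=dict(r.camera_info("wrist")); p,q,o=pose()
M=cv2.Rodrigues(i["rvec"])[0];cam=q.inv().apply(-M.T@np.array(i["tvec"])-p);Rc=M@q.as_matrix()  # tool->cam
p7=np.array([.4474,.269,.3006]);a=np.arctan2(.1168,.9932)
y=np.array([np.cos(a),-np.sin(a),0]);x=np.array([np.sin(a),np.cos(a),0]);Q=np.c_[x,y,[0,0,-1]]
M7=Rc@Q.T;i["rvec"]=cv2.Rodrigues(M7)[0];i["tvec"]=-M7@(p7+Q@cam)
O=np.array([.4454,.2696,.012]);b=np.radians(-6.7);A=np.array([[np.cos(b),-np.sin(b),0],[np.sin(b),np.cos(b),0],[0,0,1]])
g=cv2.imread("pics/w7.png",0);w=cv2.HoughCircles(g,cv2.HOUGH_GRADIENT,1,15,param1=80,param2=14,minRadius=7,maxRadius=20)[0]
for v in((-18.5,37.3),(18.5,37.3),(-18.5,0),(18.5,-37.3)):
    P=proj(i,O+A@np.array([*v,70])/1000)[0];k=np.argmin(np.hypot(*(w[:,:2]-P).T));print(P,w[k])
E
```

```text
[237.2 130.2] [242.5 127.5  19.4]
[274.  130.2] [274.5 128.5  10.5]
[237.9 166.5] [242.5 158.5  19.4]
[273.  200.4] [274.5 154.5  13.8]
```

The vials are in their cells and the cap positions agree with the docked view, so the carrier is level and about 13.7 cm above its seat. Handing in.

```bash
python3 -c "
from bench import r
print(r.hand_in())"
```

```text
the job is handed in; nothing more can be done
None
```

I knocked the pin fully down with the mallet, put the mallet back at its old spot, and handed in at about 32 s of the 72 s. The gripper was holding the carrier level about 13.7 cm above its seat; three vials matched their cells in the last images, and the fourth wasn't picked up. I never moved the beakers or timer, but I didn't look at them again at the end.

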